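# Strip a desk fan for cleaning

### The arm

A 6-joint arm with a two-finger parallel gripper is mounted at the origin on the work surface. World frame = base frame: x ahead of the robot, y to its left, z up, the work surface at z = 0. Lengths are in mm, angles in rad, forces in N, time in s.
With the tool pointing down it reaches from about 350 to 875 mm from the base axis. Payload 15.5 kg.
Tool frame: the origin (TCP) lies at the centre of the arm's flange, where the gripper is bolted on; the fingertips stand ahead of it and the grasp point (between the pads) lies 155 mm ahead of it (ctrl.tcp_to_tips is the z of the fingertips in the tool frame, in mm); z points along the fingers, y is the direction in which the jaws open and shut (so a half turn about z gives the same grasp; the last joint's range is limited). The gripper opens to 85 mm and grips with 20 to 120 N. Pads are 22 mm wide; open, the fingers measure 114 mm over their backs; the gripper's body (76 mm by 85 mm) begins 54 mm behind the grasp point. The pads swing forward as they close: fully open they stand 13 mm farther back than shut.
Start: joints at [-1.315, 0.494, 1.345, -0, 1.302, -0.096], TCP at [215.369, -586.723, 404.677] pointing down, gripper open.
Joint ranges: [-2.91, 2.91], [-0.82, 2.16], [0.22, 2.67], [-1.22, 4.37], [0.12, 2.79], [-3.08, 3.08]. Speed limits (rad/s): [1.89, 1.89, 2.57, 3.01, 3.01, 3.01].

### API

Orientations are given as [roll, pitch, yaw] about the fixed x, y, z axes, in that order (R = Rz(yaw) Ry(pitch) Rx(roll)).
In Python, from plant import ctrl gives the robot as it stands.
- The arm moves only by the shell command python3 -m pendant 'ROWS' [OPENING] [FORCE]. ROWS is JSON, a list that holds one entry, the list of rows, each a list of 4 numbers: the shift along the tool's x, y, z in mm, then the turn about the tool's z in rad. In form: [[[x, y, z, yaw], ...]]. A call has exactly 8 rows; each row is the pose to reach, as a shift and turn from the pose measured when the call began, along the tool's axes at that moment; what a row does not reach only later rows make up. A row lasts 1/10 s, in which the tool goes at most 50 mm and 8.59 degrees, less where a joint would pass 70% of its speed; a pose out of reach is approached as far as the arm can. A call with a gripper value outside its range is refused whole. OPENING is the finger opening in mm, from 0 to 85.4, set as the call begins (- or left out, the last holds). The fingers move at their own pace and stop on an object; FORCE is the grip in N (left out, the last holds). Time passes only in rows, so rows that repeat a pose let the fingers close, or fill a call up. It gives the time, the measured TCP pose, the force and the opening at its end, in the units of the state.
- ctrl.get_state(): the state, without advancing time (a new reading comes with each control period).
- ctrl.grab_frame(name): name is "scene" or "top"; returns the picture (400x640x3 uint8, blue, green, red); there is no depth.
- ctrl.camera_model(name): a dict with "vfov" (degrees; the focal length in pixels is half the picture's height over the tangent of half this angle, whatever the lens; pixels are square), "cx", "cy" (the principal point, pixels), "view" (4x4, takes a point from world to camera coordinates). Camera axes: x right, y down, z forward; pixel columns grow to the right and rows downward; lengths in mm; the calibration is good to about 2 mm. A picture is of the moment at which its call begins. camera_model takes no time and is no camera call.
- ctrl.close_job(): hands the job in, once; it reports no verdict.
Trained networks look in the newest picture that a camera, given by its name, has taken for a name from the list of things; names that differ only in an ending like _2 or _b are one class to them, and where a whole thing is asked for, a point or a joint stands for the part that bears it (a point fixed in the world has none). Each returns a list of dicts, best first, with "p" (0 to 1); they miss things now and then, are a little off and sometimes report something else, mostly with a low value. They report only what shows in the picture. A call takes as long as a camera call. They do not tell look-alikes from the thing itself.
- ctrl.silhouettes(target, camera): "pixels" (400x640 bool, what is visible of it) and "position" ([column, row] in pixels, amid what is visible of it).
The state is a dict: "time": time; "qpos": joint angles; "joint_vel": joint speeds; "effort": joint torques, N m; "eef_pos": TCP position; "eef_rot": TCP orientation; "wrist_force": force on the tool from outside, world axes, zero at the start; "ft_torque": the same for the moment, N m; "gripper_width": finger opening in mm.
Only numpy, scipy, OpenCV 4.12 (cv2) and the standard library are available. Lean on these libraries where they do the work, as an engineer would, in place of code of your own. Each camera call takes 0.05 s, during which the arm holds its last target.

### The job

Strip the desk fan for cleaning. The nut that holds its rotor may have an ordinary or a reversed thread, so first try it gently both ways without forcing it against its stop, then unscrew it the way it gives and put it in the dish. Finally lift the rotor off the shaft and lay it flat on the middle of the grey mat, nut side up as it sat on the fan, leaving the other things on the desk where they are.

Things in the scene. Friction and masses are not known exactly. Their poses are not given: they have to be found in the camera images.
- fan: white desk fan, fixed, head tilted straight up, front guard off. Origin: on the table under its vertical shaft axis. Base 170 mm wide; wire rear guard, rim 236 mm across, 118 mm up. Steel shaft 20 mm across, threaded end tops out 169 mm up. A pencil (8 mm) stands in the guard between two blades, 79 mm from the axis along the fan's +x, top 136 mm up: it chocks the rotor, so the shaft stays still.
- nut: white nut screwed on the shaft's end. Origin: centre of its underside, z up, 154 mm up at start. 34 mm tall, 45 g: flange 48 mm across, collar 38 mm, and from 16 to 34 mm up a round knob 37.5 mm across to grip. Starts about 0.1 rad off its stop: one way it meets that firm stop; the other way it unscrews easily, rising 1.6 mm/rad, free after about 3.3 rad. Lift 16 mm to clear the shaft.
- thread_stop: shoulder at the lower end of the thread, hidden under the nut, against which the nut comes up firm when turned the tightening way; any light turn of the nut that way loads it enough to count as tried. Origin: the fan's origin. It must never bear more than 150 N (about 1.2 N m on the nut); the fingers slip before that if they grip the knob with 25 N or less.
- rotor: grey fan rotor on the shaft under the nut, 120 g: hub 52 mm across, 50 mm tall, bore 24 mm; five blades, 172 mm overall, reach up to 28 mm above the hub's underside, leaving the hub's top 22 mm free to grip. Origin: centre of the hub's underside (its lowest part), 104 mm up at the start; z up. Loose on the shaft once the nut is off; lift 70 mm straight up to clear it.
- dish: small white round ceramic dish, loose, 250 g: 96 mm across the rim, 76 mm across the foot, 24 mm tall, floor 4 mm thick and 68 mm across inside. Origin: centre of its underside.
- mat: grey fabric mat, 230 x 230 x 3 mm, fixed on the table. Origin: centre of its underside.
- screwdriver: screwdriver lying on the table beyond the dish, to be left alone.
- pen: black pen lying on the table on the robot's side of the dish, to be left alone.
- phone: black phone lying on the table at the far side, 150 x 72 x 8 mm, to be left alone.
- mouse: black computer mouse at the far side, 104 x 60 x 36 mm, to be left alone.
- notes: block of pale note paper, 76 x 76 x 20 mm, at the left of the table, to be left alone.
- mug: white mug at the left of the table, 80 mm across, 90 mm tall, to be left alone.
There are look-alikes about, which are no part of the job. There is more than one size of the nut; the one meant has the size given above. What is shaped like the rotor but brown is not meant.

How it is judged (in metres and radians):
On the way, in this order (a step that is already met when the one before it is completed fails the run):
1. the nut has been tried the tightening way, and felt to come up firm against its stop (contact force between nut and thread_stop above 2 N), for 0.1 s.
2. the nut is unscrewed and lifted off the shaft, the rotor still on it (z of nut in the frame of fan above 0.172 m and z of rotor in the frame of fan below 0.112 m and horizontal distance between rotor and fan below 0.01 m), for 0.1 s.
3. the nut lies in the dish, let go (horizontal distance between nut and dish below 0.035 m and z of nut in the frame of dish below 0.045 m and contact force between nut and the fingers below 0.1 N and linear speed of nut below 0.05 m/s and z of rotor in the frame of fan below 0.112 m), for 0.2 s.
4. the rotor is lifted clear of the shaft (z of rotor in the frame of fan above 0.172 m), for 0.1 s.
At the end, for the whole second after the job is handed in: The rotor lies flat (within 7 degrees), nut side up, at rest on the mat, its centre within 40 mm of the mat's centre; the nut lies at rest in the dish (within 35 mm of its centre), and the dish stands level on the table (horizontal distance between rotor and mat below 0.04 m and z of rotor in the frame of mat below 0.01 m and angle between rotor's own z axis and vertical below 0.12 rad and linear speed of each of rotor, nut below 0.02 m/s and horizontal distance between nut and dish below 0.035 m and z of nut in the frame of dish below 0.045 m and angle between dish's own z axis and vertical below 0.1 rad and height (world z) of dish below 0.005 m); the robot touches nothing.
It fails at once if the nut is forced against its stop (over 150 N on the stop, about 1.2 N m) (contact force between nut and thread_stop above 150 N).
It fails at once if one of the other things on the desk is moved by more than 40 mm (distance of any of screwdriver, pen, phone, mouse, notes, mug from where it was at the start of the episode above 0.04 m).
It also fails if it takes over 72 s, if anything falls off the work surface, if the arm or the gripper's body presses on something with over 40 N, if the wrist force passes 120 N, or if a joint passes its speed limit or range.

## Working session

There is one attempt and no reset: what is moved stays moved. The work goes in short steps, Python scripts to look and compute and a shell command to move; the robot and the scene stay as the last step left them, time stands still between calls to the robot, and variables do not carry over. Pictures are saved under pics/ and viewed, and the job is handed in when it is done.

```bash
ls; mkdir -p pics
python3 - <<'E'
from plant import ctrl
import cv2
print(ctrl.get_state(), ctrl.tcp_to_tips)
for c in("scene","top"):
    im=ctrl.grab_frame(c); cv2.imwrite(f"pics/{c}0.png",im); print(c,ctrl.camera_model(c))
E
```

```text
pics
{'time': 0.0, 'qpos': array([-1.31451826e+00,  4.94188578e-01,  1.34614050e+00, -2.29891124e-05,
        1.30251654e+00, -9.54997331e-02]), 'joint_vel': array([ 8.07140620e-05, -5.31297940e-04,  5.28707280e-04, -5.39651230e-04,
       -1.37152199e-03, -4.52715402e-04]), 'effort': array([ 2.75337858e-03, -8.82165956e+01, -3.83862162e+01, -2.93912281e-04,
        1.03607247e-02, -1.64583577e-05]), 'eef_pos': array([ 215.31492223, -586.57571757,  404.09359663]), 'eef_rot': array([-3.14034328e+00, -9.74184114e-05,  3.51783847e-01]), 'wrist_force': array([ 0.24425157, -0.21286198,  0.13426674]), 'ft_torque': array([ 0.06501087,  0.0031395 , -0.02564551]), 'gripper_width': 85.56837681934246} 173.4
scene {'vfov': 46.59179208081574, 'cx': 317.94056315889077, 'cy': 202.39109676115984, 'view': array([[ 8.63029453e-01,  5.04762964e-01,  1.98623476e-02,
        -5.17882783e+02],
       [ 3.20545286e-01, -5.16822701e-01, -7.93816739e-01,
        -1.25976280e+01],
       [-3.90423978e-01,  6.91454008e-01, -6.07832602e-01,
         1.71370099e+03],
       [ 0.00000000e+00,  0.00000000e+00,  0.00000000e+00,
         1.00000000e+00]])}
top {'vfov': 48.652378432356976, 'cx': 312.9078698800334, 'cy': 205.98530267955064, 'view': array([[ 1.12191067e-02, -9.99935251e-01, -1.90415161e-03,
         1.25069740e+02],
       [-9.92888444e-01, -1.09142964e-02, -1.18547100e-01,
         5.49285265e+02],
       [ 1.18518642e-01,  3.22060269e-03, -9.92946604e-01,
         1.22178143e+03],
       [ 0.00000000e+00,  0.00000000e+00,  0.00000000e+00,
         1.00000000e+00]])}
```

View pics/scene0.png

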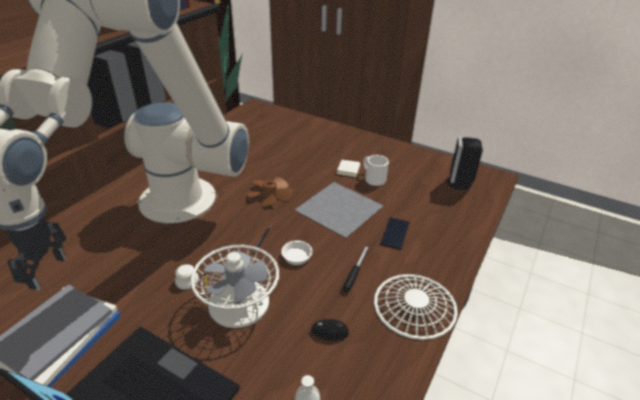

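View pics/top0.png

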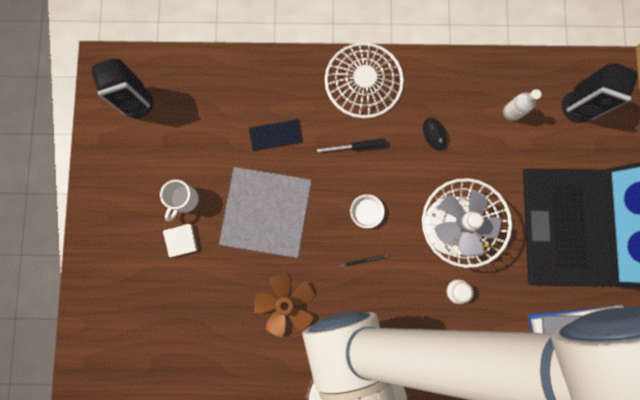

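Top view: fan with nut at (472,222), dish (368,211), grey mat (265,212). There is a loose white nut look-alike on the table at (460,292) and a brown rotor at (284,306). The candidate nut is the one on the shaft.

```bash
cat > h.py <<'E'
from plant import ctrl
import numpy as np, cv2
from scipy.optimize import least_squares
CM={c:ctrl.camera_model(c) for c in("scene","top")}
def F(c): return 200/np.tan(np.radians(CM[c]["vfov"])/2)
def proj(c,P):
    P=np.atleast_2d(P); m=CM[c]; q=P@m["view"][:3,:3].T+m["view"][:3,3]
    return q[:,:2]/q[:,2:]*F(c)+[m["cx"],m["cy"]]
def ray(c,px,z):
    m=CM[c]; R=m["view"][:3,:3]; t=m["view"][:3,3]
    d=R.T@np.array([(px[0]-m["cx"])/F(c),(px[1]-m["cy"])/F(c),1]); o=-R.T@t
    return o+d*(z-o[2])/d[2]
def tri(obs):
    return least_squares(lambda P:np.concatenate([proj(c,P)[0]-px for c,px in obs]),[500,0,100])
E
python3 - <<'E'
from h import *
for c in("scene","top"):
    im=ctrl.grab_frame(c)
    for n in["nut","rotor","dish","mat","fan"]:
        for d in ctrl.silhouettes(n,c)[:3]:
            m=d["pixels"];ys,xs=np.nonzero(m)
            (x,y),r=cv2.minEnclosingCircle(np.c_[xs,ys].astype(np.float32))
            print(c,n,round(d["p"],2),np.round(d["position"],1),"cen",xs.mean().round(1),ys.mean().round(1),"bb",xs.min(),xs.max(),ys.min(),ys.max(),"n",m.sum(),"circ",round(x,1),round(y,1),round(r,1))
            np.save(f"m_{c}_{n}_{int(xs.mean())}.npy",m)
im=ctrl.grab_frame("top");cv2.imwrite("pics/t1.png",cv2.resize(im[160:320,400:540],None,fx=5,fy=5,interpolation=cv2.INTER_CUBIC)[:600])
im=ctrl.grab_frame("scene");cv2.imwrite("pics/s1.png",cv2.resize(im[230:340,165:295],None,fx=5,fy=5,interpolation=cv2.INTER_CUBIC))
E
```

```text
scene nut 0.75 [180.9 277.9] cen 184.5 276.8 bb 175 197 265 288 n 373 circ 185.4 277.0 12.3
scene nut 0.61 [232.3 262.3] cen 233.0 262.3 bb 224 242 253 271 n 289 circ 233.0 262.1 9.9
scene rotor 0.95 [242.4 278.2] cen 238.2 276.8 bb 204 267 251 300 n 1589 circ 235.2 276.3 32.3
scene rotor 0.79 [273.9 190.4] cen 272.6 190.9 bb 248 291 178 205 n 722 circ 269.5 192.0 21.7
scene dish 0.82 [295.7 252. ] cen 295.8 252.3 bb 281 311 241 265 n 590 circ 295.9 250.5 15.1
scene fan 0.64 [233.3 299.8] cen 235.2 299.2 bb 191 277 245 327 n 2343 circ 235.0 282.7 44.7
top nut 0.84 [460.1 292.7] cen 458.4 290.6 bb 446 471 279 302 n 495 circ 458.5 290.2 13.1
top nut 0.63 [471.3 218.3] cen 471.5 220.2 bb 461 482 211 230 n 341 circ 471.5 219.5 10.8
top nut 0.51 [177.5 195.4] cen 177.5 197.4 bb 160 197 180 220 n 1043 circ 176.4 200.4 21.3
top rotor 0.79 [279.4 305.8] cen 283.7 303.9 bb 253 313 273 335 n 2145 circ 284.2 304.4 31.5
top rotor 0.63 [465.4 226.6] cen 465.6 223.7 bb 434 499 190 254 n 2001 circ 466.2 221.8 33.2
top dish 0.76 [368.3 208.3] cen 366.6 210.3 bb 350 383 194 226 n 857 circ 366.6 210.5 16.7
top mat 0.62 [265.7 213.6] cen 264.8 211.7 bb 220 309 168 257 n 6254 circ 264.8 212.0 54.5
top mat 0.54 [432.  131.4] cen 433.3 132.4 bb 422 444 117 148 n 559 circ 432.7 132.9 16.3
top fan 0.89 [452.7 218.6] cen 456.2 227.0 bb 422 511 179 266 n 2052 circ 466.5 222.1 45.7
top fan 0.28 [366.4 143.3] cen 365.3 143.6 bb 319 384 137 150 n 339 circ 351.5 144.0 33.0
```

View pics/t1.png

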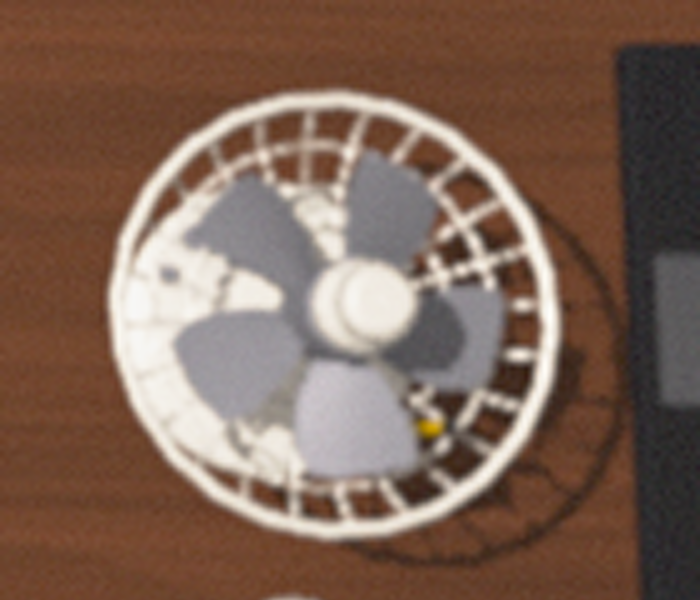

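View pics/s1.png

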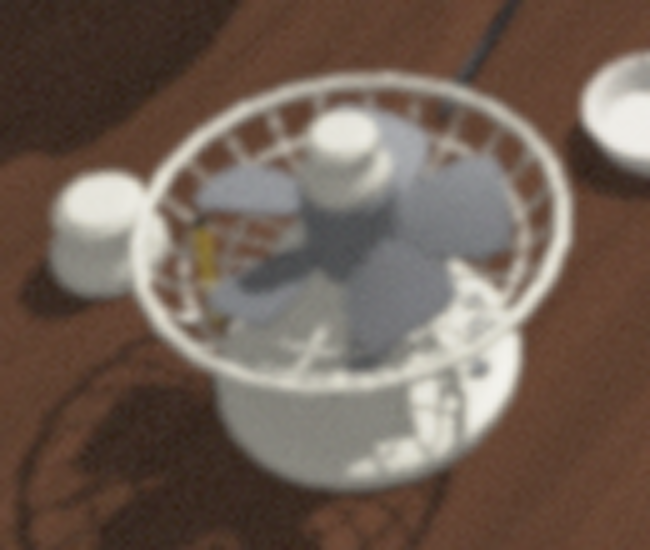

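Run:
```python
from h import *
# rough: nut mid z=171
print("nut", ray("top",[471.5,220],174), ray("scene",[233,262.2],171))
r=tri([("top",[471.5,220]),("scene",[233,262.2])]);print(r.x,r.cost)
# guard rim circle at z118 from top
print("rim",ray("top",[466.5,222.1],118))
print("rotor",ray("top",[466.2,221.8],128))
print("dish",ray("top",[366.6,210.4],24),ray("scene",[295.8,251],20))
print("mat",ray("top",[264.8,211.8],3))
print("decoys", ray("top",[458.4,290.6],15))
im=cv2.imread("pics/top0.png")
# mat corners in image
m=np.load("m_top_mat_264.npy").astype(np.uint8)
c=max(cv2.findContours(m,0,1)[0],key=cv2.contourArea)
b=cv2.boxPoints(cv2.minAreaRect(c));print(b)
P=[ray("top",p,3) for p in b];print(np.round(P,1),[np.linalg.norm(P[i]-P[i-1]) for i in range(4)],np.mean(P,0))
```

```text
nut [ 500.04377813 -266.64577071  174.        ] [ 501.38003706 -280.09640594  171.        ]
[ 498.59519452 -272.38936587  162.70938142] 1.5719550229567387
rim [ 499.47229662 -273.3037671   118.        ]
rotor [ 499.38368554 -269.095521    128.        ]
dish [537.91683014 -22.05721773  24.        ] [532.14982446 -24.13719739  20.        ]
mat [532.90597585 270.55565212   3.        ]
decoys [ 315.01223275 -280.32260437   15.        ]
[[218.25067 243.70096]
 [232.48883 164.7439 ]
 [311.54114 178.99924]
 [297.30298 257.9563 ]]
[[439.2 402.2   3. ]
 [670.8 368.8   3. ]
 [630.9 136.1   3. ]
 [401.1 174.3   3. ]] [np.float64(231.114495379235), np.float64(233.9932732609607), np.float64(236.08523628543568), np.float64(232.94577294307805)] [535.48539883 270.36042686   3.        ]
```

Enlarged crop confirms the fan's nut (knob over flange, top at ≈(476,220)), distinct from the larger loose one. Yellow pencil at about (486,245) in the top picture.

Run:
```python
from h import *
print("knobtop", ray("top",[475.6,220],188), ray("scene",[233.6,256.2],188))
r=tri([("top",[475.6,220]),("scene",[233.6,256.2])]);print(r.x,r.cost)
print("rim",ray("top",[466.4,222.6],118),ray("scene",[165+352/5,230+230/5],118))
print("pencil",ray("top",[400+430/5,160+427/5],136),ray("scene",[165+203/5,230+230/5],136))
# overlay predicted at hypothesis
def circ(x,y,z,r): 
    a=np.linspace(0,2*np.pi,60); return np.c_[x+r*np.cos(a),y+r*np.sin(a),0*a+z]
for hyp,(X,Y) in {"a":(500,-274)}.items():
  for c,(x0,y0,x1,y1) in {"top":(400,160,540,280),"scene":(165,230,295,340)}.items():
    im=ctrl.grab_frame(c)[y0:y1,x0:x1]; im=cv2.resize(im,None,fx=5,fy=5,interpolation=cv2.INTER_CUBIC)
    for z,r,col in((188,18.75,(0,0,255)),(154,24,(0,255,0)),(118,118,(255,0,0))):
        p=(proj(c,circ(X,Y,z,r))-[x0,y0]+.5)*5
        cv2.polylines(im,[p.astype(np.int32)],True,col,1)
    cv2.imwrite(f"pics/ov_{c}_{hyp}.png",im)
```

```text
knobtop [ 498.8771227  -271.77972506  188.        ] [ 500.91774082 -274.57348247  188.        ]
[ 499.11211017 -272.6790436   185.52496469] 2.0358368288171214e-05
rim [ 498.15114031 -273.00172053  118.        ] [ 502.16310088 -278.48403325  118.        ]
pencil [ 438.36625009 -315.40502919  136.        ] [ 447.31812653 -332.00974339  136.        ]
```

View pics/ov_top_a.png

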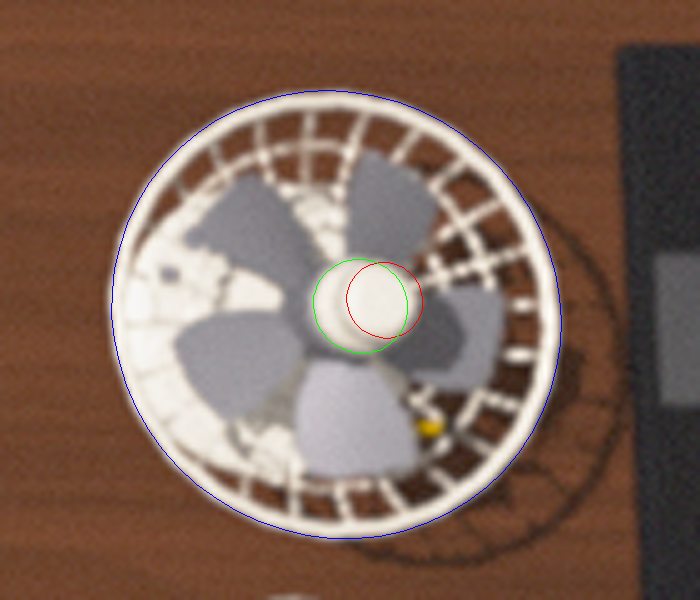

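View pics/ov_scene_a.png

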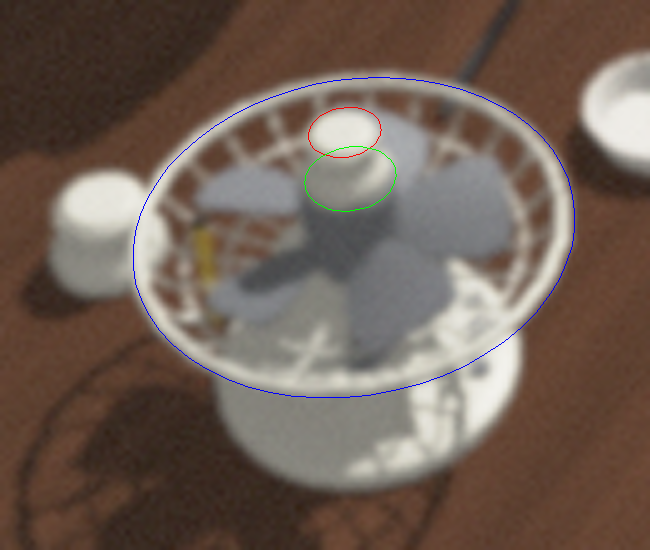

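```bash
cat >> h.py <<'E'
from scipy.spatial.transform import Rotation as Ro
def go(x,y,z,yaw=None):
    s=ctrl.get_state(); R=Ro.from_euler("xyz",s["eef_rot"]).as_matrix()
    d=R.T@(np.array([x,y,z])-s["eef_pos"])
    t=0 if yaw is None else -((yaw-s["eef_rot"][2]+np.pi)%(2*np.pi)-np.pi)
    print("shift",d.round(1),"turn",round(t,3))
def st():
    s=ctrl.get_state()
    for k in("time","qpos","eef_pos","eef_rot","wrist_force","ft_torque","gripper_width"): print(k,np.round(s[k],3))
E
python3 -c "
from h import *
go(499,-272.7,400,1.07)"; python3 -m pendant '[[[45,-24,0,-0.1],[90,-48,0,-0.2],[135,-72,0,-0.3],[180,-96,0,-0.4],[225,-120,0,-0.5],[270,-144,0,-0.6],[315,-168,0,-0.7],[350,-185,0,-0.72]]]' 60 20; python3 -c "
from h import *
st();go(499,-272.7,360,1.07)"
```

```text
shift [ 374.5 -197.     4.7] turn -0.718
time: 1.7
eef_pos: [481.3, -290.5, 404.9]
eef_rot: [3.141, -0.0, 1.076]
wrist_force: [-0.4, -0.6, -0.4]
gripper_width: 59.9
time 1.7
qpos [-0.649  0.405  1.503  0.     1.234 -0.154]
eef_pos [ 481.337 -290.459  404.905]
eef_rot [ 3.141 -0.     1.076]
wrist_force [-0.37  -0.562 -0.417]
ft_torque [-0.034 -0.032  0.016]
gripper_width 59.95
shift [24.   7.1 44.9] turn 0.006
```

```bash
python3 -m pendant '[[[8,2,10,0],[16,5,20,0],[24,7,30,0],[24,7,40,0],[24,7,42,0],[24,7,42,0],[24,7,42,0],[24,7,42,0]]]' 60 20
python3 - <<'E'
from h import *
st()
for c,(x0,y0,x1,y1) in {"top":(400,140,540,260),"scene":(165,190,295,300)}.items():
    im=ctrl.grab_frame(c)[y0:y1,x0:x1]; cv2.imwrite(f"pics/a_{c}.png",cv2.resize(im,None,fx=5,fy=5,interpolation=cv2.INTER_CUBIC))
go(499,-272.7,344,1.07)
E
```

```text
time: 2.5
eef_pos: [498.8, -273.1, 363.3]
eef_rot: [3.141, 0.0, 1.075]
wrist_force: [0.6, 0.1, 0.4]
gripper_width: 60.1
time 2.5
qpos [-0.606  0.459  1.539  0.     1.143 -0.111]
eef_pos [ 498.753 -273.079  363.325]
eef_rot [3.141 0.    1.075]
wrist_force [0.64  0.088 0.416]
ft_torque [-0.054 -0.036  0.026]
gripper_width 60.061
shift [ 0.3  0.  19.3] turn 0.006
```

View pics/a_scene.png

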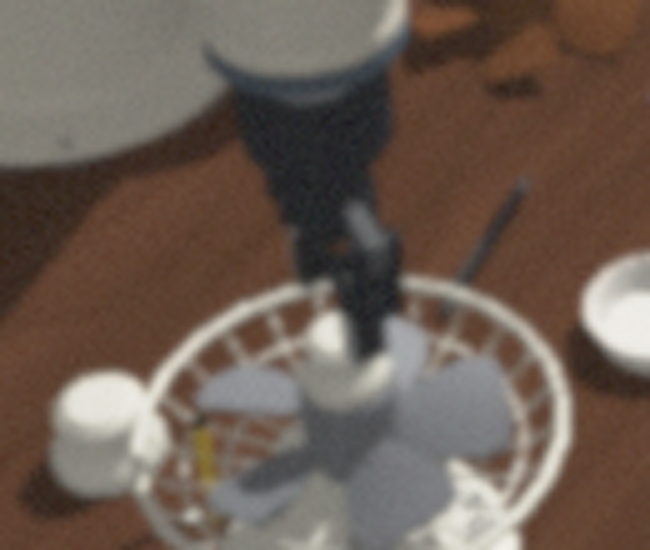

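View pics/a_top.png

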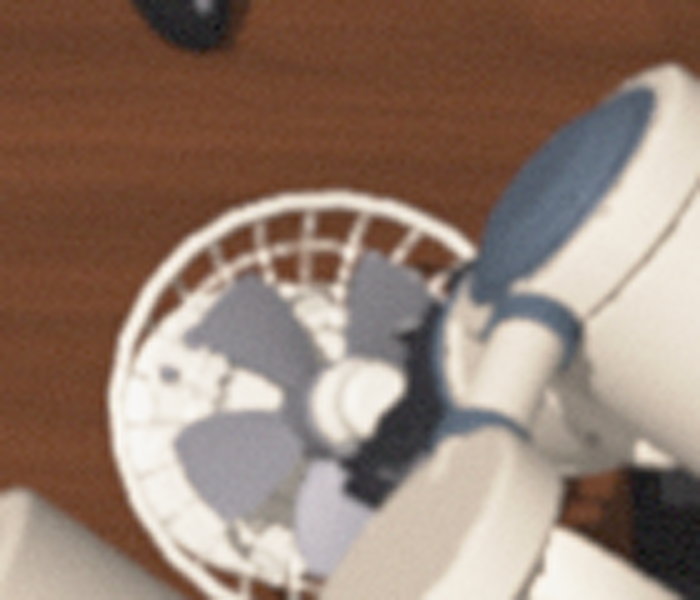

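```bash
python3 - <<'E'
from h import *
for r in(30,36):
  for z in(180,190,200): print(r,z,proj("scene",[498.8+.88*r,-273.1-.475*r,z]))
E
python3 -m pendant '[[[0,0,4,0],[0,0,8,0],[0,0,12,0],[0,0,15,0],[0,0,17,0],[0,0,17,0],[0,0,17,0],[0,0,17,0]]]' 60 20; python3 -c "
from h import *
st()"
```

```text
30 180 [[238.20624275 264.82606476]]
30 190 [[237.87773523 262.05691797]]
30 200 [[237.54586726 259.25944426]]
36 180 [[239.14803791 266.26527225]]
36 190 [[238.82322648 263.49409474]]
36 200 [[238.49508109 260.69447303]]
time: 3.4
eef_pos: [498.9, -272.9, 346.4]
eef_rot: [3.14, 0.0, 1.076]
wrist_force: [-0.2, 0.7, -0.2]
gripper_width: 60.0
time 3.4
qpos [-0.606  0.479  1.558  0.     1.104 -0.111]
eef_pos [ 498.892 -272.906  346.426]
eef_rot [3.14  0.    1.076]
wrist_force [-0.182  0.68  -0.196]
ft_torque [-0.049 -0.041 -0.05 ]
gripper_width 59.978
```

```bash
python3 -m pendant '[[[0,0,0,0],[0,0,0,0],[0,0,0,0],[0,0,0,0],[0,0,0,0],[0,0,0,0],[0,0,0,0],[0,0,0,0]]]' 0 20; python3 -c "
from h import *
st()"
```

```text
time: 4.2
eef_pos: [499.0, -273.0, 346.7]
eef_rot: [3.14, 0.0, 1.076]
wrist_force: [1.8, -0.7, 5.7]
gripper_width: 36.8
time 4.2
qpos [-0.606  0.478  1.558  0.     1.104 -0.111]
eef_pos [ 499.043 -273.02   346.66 ]
eef_rot [3.14  0.    1.076]
wrist_force [ 1.793 -0.747  5.71 ]
ft_torque [-0.124 -0.2    0.058]
gripper_width 36.848
```

```bash
python3 -m pendant '[[[0,0,0,0.02],[0,0,0,0.05],[0,0,0,0.08],[0,0,0,0.11],[0,0,0,0.14],[0,0,0,0.16],[0,0,0,0.16],[0,0,0,0.16]]]' 0 20; python3 -c "
from h import *
st()"
```

```text
time: 5.0
eef_pos: [498.9, -272.9, 346.7]
eef_rot: [3.14, -0.0, 0.914]
wrist_force: [-0.2, 0.6, 6.1]
gripper_width: 36.3
time 5.0
qpos [-0.606  0.478  1.558  0.     1.104  0.051]
eef_pos [ 498.895 -272.908  346.728]
eef_rot [ 3.14  -0.     0.914]
wrist_force [-0.212  0.573  6.098]
ft_torque [0.178 0.306 0.076]
gripper_width 36.341
```

```bash
python3 -m pendant '[[[0,0,0,-0.04],[0,0,0,-0.08],[0,0,0,-0.13],[0,0,0,-0.18],[0,0,0,-0.23],[0,0,0,-0.28],[0,0,0,-0.31],[0,0,0,-0.31]]]' 0 20; python3 -c "
from h import *
st()"
```

```text
time: 5.8
eef_pos: [499.2, -273.1, 346.8]
eef_rot: [3.139, 0.0, 1.223]
wrist_force: [4.0, -2.2, 1.1]
gripper_width: 36.3
time 5.8
qpos [-0.606  0.478  1.557  0.     1.103 -0.258]
eef_pos [ 499.198 -273.062  346.763]
eef_rot [3.139 0.    1.223]
wrist_force [ 3.961 -2.178  1.132]
ft_torque [-0.379 -0.621 -0.055]
gripper_width 36.252
```

```bash
python3 -m pendant '[[[0,0,0,-0.02],[0,0,0,-0.04],[0,0,0,-0.06],[0,0,0,-0.08],[0,0,0,-0.1],[0,0,0,-0.1],[0,0,0,-0.1],[0,0,0,-0.1]]]' 0 20; python3 -c "
from h import *
st()"
```

```text
time: 6.6
eef_pos: [499.1, -273.1, 346.7]
eef_rot: [3.139, 0.001, 1.323]
wrist_force: [0.9, -1.2, 1.1]
gripper_width: 36.3
time 6.6
qpos [-0.606  0.478  1.557  0.     1.103 -0.358]
eef_pos [ 499.147 -273.059  346.726]
eef_rot [3.139e+00 1.000e-03 1.323e+00]
wrist_force [ 0.901 -1.215  1.115]
ft_torque [-0.286 -0.049 -0.428]
gripper_width 36.324
```

The turn that is anticlockwise from above comes up firm (−0.43 N m), and clockwise gives freely, so the thread is reversed. I'll regrip further back to have enough wrist range.

```bash
python3 -m pendant '[[[0,0,0,0.06],[0,0,0,0.06],[0,0,0,0.06],[0,0,0,0],[0,0,0,-0.14],[0,0,0,-0.28],[0,0,0,-0.42],[0,0,0,-0.52]]]' 52 20;python3 -m pendant '[[[0,0,0,-0.1],[0,0,0,-0.1],[0,0,0,-0.1],[0,0,0,-0.1],[0,0,0,-0.1],[0,0,0,-0.1],[0,0,0,-0.1],[0,0,0,-0.1]]]' 0 25; python3 -c "
from h import *
st()"
```

```text
time: 7.4
eef_pos: [499.0, -273.0, 346.6]
eef_rot: [3.14, 0.001, 1.85]
wrist_force: [0.2, -0.2, 0.2]
gripper_width: 51.9
time: 8.2
eef_pos: [498.8, -272.9, 346.6]
eef_rot: [3.141, 0.001, 1.95]
wrist_force: [-4.2, 0.4, 5.4]
gripper_width: 36.2
time 8.2
qpos [-0.606  0.478  1.558 -0.     1.104 -0.985]
eef_pos [ 498.819 -272.923  346.648]
eef_rot [3.141e+00 1.000e-03 1.950e+00]
wrist_force [-4.196  0.366  5.405]
ft_torque [ 0.034  0.631 -0.047]
gripper_width 36.154
```

```bash
python3 -m pendant '[[[0,0,-0.1,0.08],[0,0,-0.3,0.18],[0,0,-0.5,0.3],[0,0,-0.7,0.42],[0,0,-0.9,0.54],[0,0,-1.1,0.66],[0,0,-1.3,0.78],[0,0,-1.4,0.9]]]' 0 25; python3 -c "
from h import *
st()"
```

```text
time: 9.0
eef_pos: [499.1, -272.8, 348.0]
eef_rot: [3.14, -0.0, 1.045]
wrist_force: [3.1, 0.9, -1.1]
gripper_width: 36.4
time 9.0
qpos [-0.605  0.477  1.556  0.     1.107 -0.08 ]
eef_pos [ 499.085 -272.843  347.959]
eef_rot [ 3.14  -0.     1.045]
wrist_force [ 3.068  0.858 -1.094]
ft_torque [ 0.033 -0.561 -0.005]
gripper_width 36.404
```

```bash
python3 -m pendant '[[[0,0,-0.2,0.14],[0,0,-0.4,0.28],[0,0,-0.7,0.42],[0,0,-0.9,0.56],[0,0,-1.1,0.7],[0,0,-1.3,0.84],[0,0,-1.6,0.98],[0,0,-1.8,1.12]]]' 0 25; python3 -m pendant '[[[0,0,-0.2,0.14],[0,0,-0.4,0.28],[0,0,-0.7,0.42],[0,0,-0.9,0.56],[0,0,-1.1,0.7],[0,0,-1.3,0.84],[0,0,-1.6,0.98],[0,0,-1.8,1.12]]]' 0 25;python3 -c "
from h import *
st()"
```

```text
time: 9.8
eef_pos: [500.0, -273.8, 349.9]
eef_rot: [3.139, -0.005, -0.081]
wrist_force: [6.6, -9.8, -6.3]
gripper_width: 36.8
time: 10.6
eef_pos: [500.0, -274.6, 351.6]
eef_rot: [-3.139, -0.006, -1.207]
wrist_force: [-3.4, -8.5, -2.9]
gripper_width: 36.2
time 10.6
qpos [-6.060e-01  4.740e-01  1.550e+00 -2.000e-03  1.111e+00  2.172e+00]
eef_pos [ 499.999 -274.63   351.574]
eef_rot [-3.139 -0.006 -1.207]
wrist_force [-3.395 -8.51  -2.864]
ft_torque [-1.566  0.508  0.079]
gripper_width 36.24
```

```bash
python3 -m pendant '[[[0,0,-0.2,0.1],[0,0,-0.4,0.2],[0,0,-0.6,0.3],[0,0,-0.8,0.4],[0,0,-1.0,0.5],[0,0,-1.1,0.6],[0,0,-1.2,0.65],[0,0,-1.2,0.65]]]' 0 25;python3 -c "
from h import *
st()"
```

```text
time: 11.4
eef_pos: [499.6, -274.8, 352.5]
eef_rot: [-3.137, -0.004, -1.859]
wrist_force: [-4.7, -3.1, 0.6]
gripper_width: 36.8
time 11.4
qpos [-0.607  0.473  1.549 -0.003  1.114  2.824]
eef_pos [ 499.629 -274.761  352.461]
eef_rot [-3.137 -0.004 -1.859]
wrist_force [-4.727 -3.052  0.621]
ft_torque [-0.583  0.853  0.032]
gripper_width 36.815
```

```bash
python3 -m pendant '[[[0,0,0,0],[0,0,0,0],[0,0,-1,0],[0,0,-2,0],[0,0,-3,0],[0,0,-4,0],[0,0,-4,0],[0,0,-4,0]]]' 0 35;python3 -c "
from h import *
st()"
```

```text
time: 12.2
eef_pos: [499.8, -274.8, 356.7]
eef_rot: [-3.136, -0.004, -1.859]
wrist_force: [-0.5, -0.4, 0.1]
gripper_width: 36.1
time 12.2
qpos [-0.607  0.468  1.544 -0.003  1.123  2.824]
eef_pos [ 499.775 -274.791  356.674]
eef_rot [-3.136 -0.004 -1.859]
wrist_force [-0.534 -0.422  0.132]
ft_torque [-0.093  0.074 -0.047]
gripper_width 36.148
```

```bash
python3 -m pendant '[[[0,0,-4,0],[0,0,-8,0],[0,0,-13,0],[0,0,-20,0],[0,0,-30,0],[0,0,-40,0],[0,0,-50,0],[0,0,-50,0]]]' 0 35;python3 - <<'E'
from h import *
st()
for c,(x0,y0,x1,y1) in {"top":(340,150,500,270),"scene":(165,190,325,310)}.items():
    im=ctrl.grab_frame(c)[y0:y1,x0:x1]; cv2.imwrite(f"pics/b_{c}.png",cv2.resize(im,None,fx=5,fy=5,interpolation=cv2.INTER_CUBIC))
E
```

```text
time: 13.0
eef_pos: [499.8, -274.7, 408.4]
eef_rot: [-3.134, -0.005, -1.859]
wrist_force: [0.1, -0.5, -0.8]
gripper_width: 36.0
time 13.0
qpos [-0.606  0.411  1.482 -0.003  1.24   2.824]
eef_pos [ 499.85  -274.686  408.43 ]
eef_rot [-3.134 -0.005 -1.859]
wrist_force [ 0.101 -0.457 -0.772]
ft_torque [ 0.016 -0.003 -0.038]
gripper_width 35.966
```

View pics/b_scene.png

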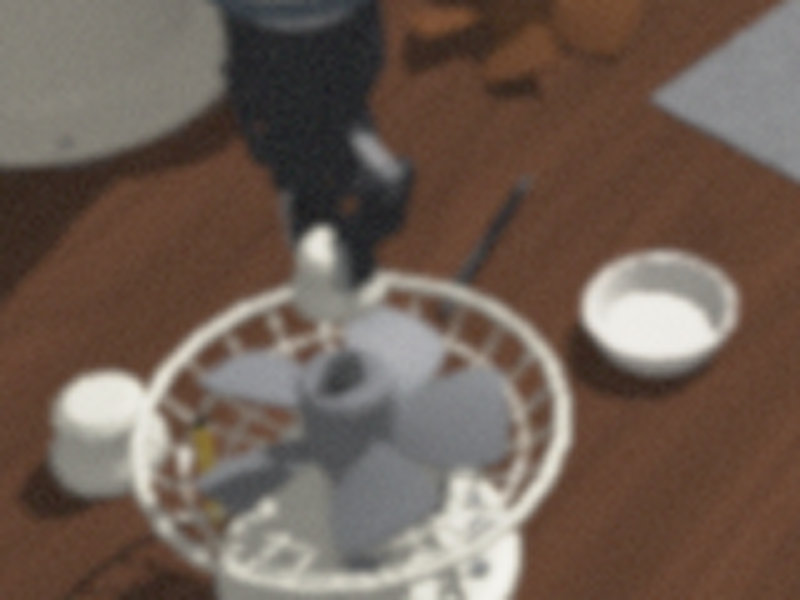

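View pics/b_top.png

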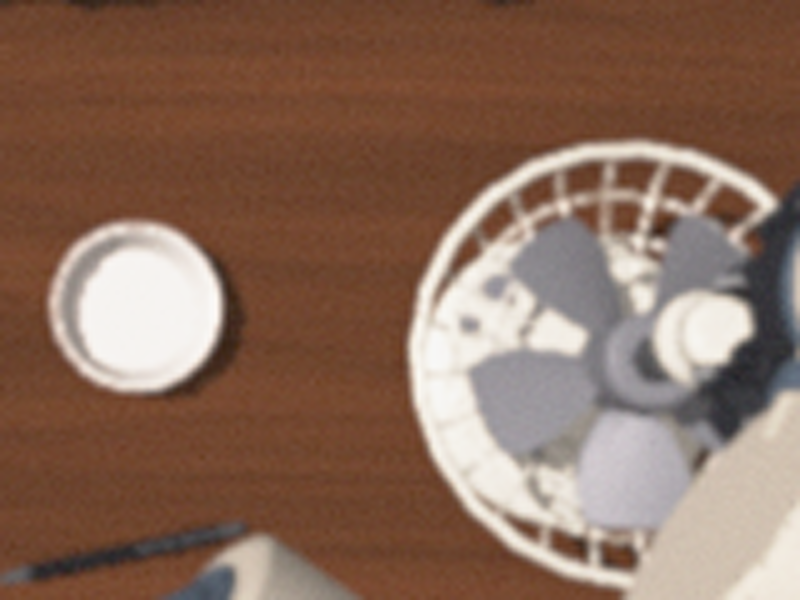

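Run:
```python
from h import *
print(ray("top",[366.9,210.9],24))
def circ(x,y,z,r): 
    a=np.linspace(0,2*np.pi,60); return np.c_[x+r*np.cos(a),y+r*np.sin(a),0*a+z]
X,Y=536,-22.5
O=[]
for c,(x0,y0,x1,y1) in {"top":(330,170,410,250),"scene":(255,210,335,290)}.items():
    im=ctrl.grab_frame(c)[y0:y1,x0:x1]; im=cv2.resize(im,None,fx=5,fy=5,interpolation=cv2.INTER_CUBIC)
    for z,r,col in((24,48,(0,0,255)),(0,38,(0,255,0)),(4,34,(255,0,0))):
        p=(proj(c,circ(X,Y,z,r))-[x0,y0]+.5)*5
        cv2.polylines(im,[p.astype(np.int32)],True,col,1)
    O.append(im)
cv2.imwrite("pics/dish.png",np.hstack(O))
go(536,-22.5,300,-1.859)
```

```text
[536.49202911 -22.90783024  24.        ]
shift [-252.3   37.1  105.1] turn -0.0
```

View pics/dish.png

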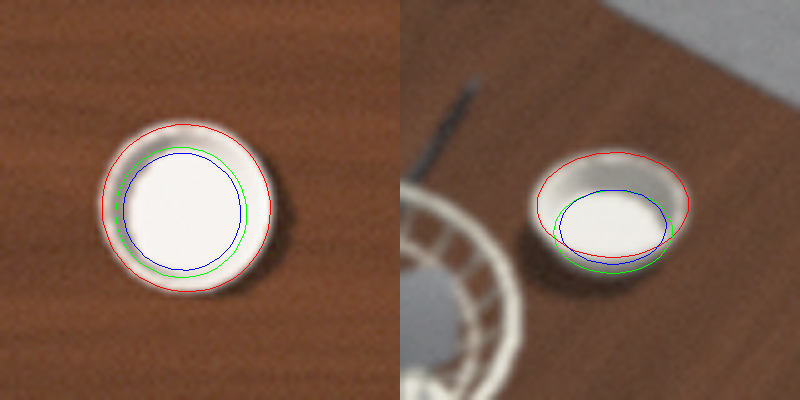

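```bash
python3 -m pendant '[[[-35,5,0,-0.14],[-75,11,0,-0.28],[-115,17,0,-0.42],[-155,23,0,-0.56],[-195,29,20,-0.7],[-230,34,40,-0.84],[-252,37,60,-0.98],[-252,37,80,-1.12]]]' 0 35;python3 - <<'E'
from h import *
st();go(535.5,-23,225)
E
```

```text
time: 14.0
eef_pos: [535.9, -20.1, 324.0]
eef_rot: [3.14, -0.005, -0.731]
wrist_force: [0.4, -1.1, -0.8]
gripper_width: 35.8
time 14.0
qpos [-0.148  0.467  1.662 -0.005  1.009  2.156]
eef_pos [535.874 -20.122 323.979]
eef_rot [ 3.14  -0.005 -0.731]
wrist_force [ 0.401 -1.103 -0.825]
ft_torque [-0.022  0.051 -0.011]
gripper_width 35.758
shift [ 1.1  2.2 99. ] turn 0
```

```bash
python3 -m pendant '[[[1,2,25,-0.14],[1,2,50,-0.28],[1,2,75,-0.42],[1,2,95,-0.56],[1,2,108,-0.7],[1,2,114,-0.7],[1,2,116,-0.7],[1,2,116,-0.7]]]' 0 35;python3 - <<'E'
from h import *
st();go(535.5,-23,198)
O=[]
for c,(x0,y0,x1,y1) in {"top":(330,170,410,250),"scene":(255,190,335,270)}.items():
    im=ctrl.grab_frame(c)[y0:y1,x0:x1]; O.append(cv2.resize(im,None,fx=5,fy=5,interpolation=cv2.INTER_CUBIC))
cv2.imwrite("pics/dish2.png",np.hstack(O))
E
```

```text
time: 14.8
eef_pos: [535.7, -22.8, 208.1]
eef_rot: [3.137, -0.003, -0.034]
wrist_force: [0.6, 0.3, -0.8]
gripper_width: 35.8
time 14.8
qpos [-0.153  0.646  1.753 -0.006  0.739  1.457]
eef_pos [535.683 -22.837 208.104]
eef_rot [ 3.137e+00 -3.000e-03 -3.400e-02]
wrist_force [ 0.603  0.269 -0.822]
ft_torque [-0.004  0.025 -0.003]
gripper_width 35.753
shift [-0.2  0.1 10.1] turn 0
```

View pics/dish2.png

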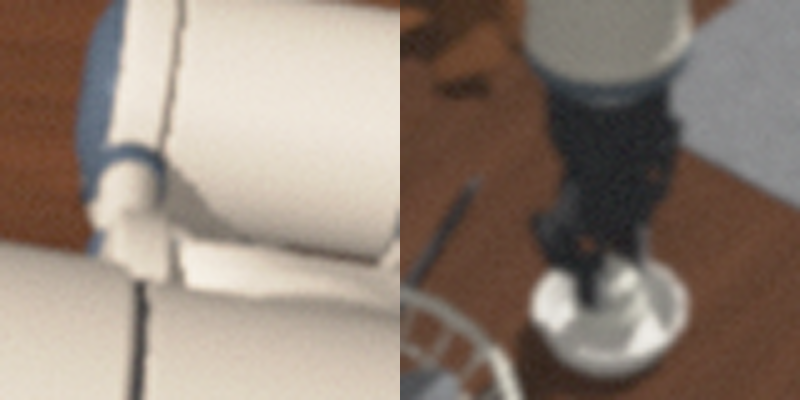

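Nut hangs centred over the dish. Lower 8 mm and check force.

```bash
python3 -m pendant '[[[0,0,2,0],[0,0,4,0],[0,0,6,0],[0,0,8,0],[0,0,9,0],[0,0,9,0],[0,0,9,0],[0,0,9,0]]]' 0 35;python3 - <<'E'
from h import *
st()
E
```

```text
time: 15.7
eef_pos: [535.9, -22.9, 199.6]
eef_rot: [3.137, -0.004, -0.033]
wrist_force: [-0.3, -0.5, -0.6]
gripper_width: 36.1
time 15.7
qpos [-0.153  0.661  1.757 -0.006  0.719  1.455]
eef_pos [535.878 -22.878 199.613]
eef_rot [ 3.137 -0.004 -0.033]
wrist_force [-0.315 -0.468 -0.633]
ft_torque [ 0.004  0.02  -0.009]
gripper_width 36.092
```

```bash
python3 -m pendant '[[[0,0,1,0],[0,0,2,0],[0,0,2,0],[0,0,2,0],[0,0,2,0],[0,0,2,0],[0,0,2,0],[0,0,2,0]]]' 0 25;python3 - <<'E'
from h import *
st()
E
```

```text
time: 16.5
eef_pos: [535.9, -22.9, 197.6]
eef_rot: [3.137, -0.004, -0.033]
wrist_force: [0.0, 0.3, 1.0]
gripper_width: 35.8
time 16.5
qpos [-0.153  0.664  1.758 -0.006  0.714  1.455]
eef_pos [535.922 -22.907 197.634]
eef_rot [ 3.137 -0.004 -0.033]
wrist_force [0.011 0.312 1.015]
ft_torque [-0.021 -0.159  0.008]
gripper_width 35.802
```

```bash
python3 -m pendant '[[[0,0,0,0],[0,0,0,0],[0,0,0,0],[0,0,0,0],[0,0,0,0],[0,0,0,0],[0,0,-2,0],[0,0,-5,0]]]' 52 25; python3 -m pendant '[[[0,0,-10,0],[0,0,-20,0],[0,0,-35,0],[0,0,-55,0],[0,0,-80,0],[0,0,-110,0],[0,0,-140,0],[0,0,-165,0]]]' 52 25;python3 - <<'E'
from h import *
st();go(499,-272.8,400,1.08)
O=[]
for c,(x0,y0,x1,y1) in {"top":(330,170,410,250),"scene":(255,210,335,290)}.items():
    im=ctrl.grab_frame(c)[y0:y1,x0:x1]; O.append(cv2.resize(im,None,fx=5,fy=5,interpolation=cv2.INTER_CUBIC))
cv2.imwrite("pics/dish3.png",np.hstack(O))
E
```

```text
time: 17.3
eef_pos: [535.8, -22.9, 202.7]
eef_rot: [3.137, -0.004, -0.033]
wrist_force: [-0.3, -0.1, 0.1]
gripper_width: 51.8
time: 18.1
eef_pos: [535.0, -22.0, 370.4]
eef_rot: [3.137, -0.006, -0.033]
wrist_force: [-0.3, -0.0, 0.0]
gripper_width: 52.1
time 18.1
qpos [-0.151  0.406  1.612 -0.005  1.117  1.454]
eef_pos [535.016 -22.028 370.392]
eef_rot [ 3.137 -0.006 -0.033]
wrist_force [-0.347 -0.007  0.025]
ft_torque [-0.032 -0.044  0.013]
gripper_width 52.122
shift [-27.6 252.  -28.6] turn -1.113
```

View pics/dish3.png

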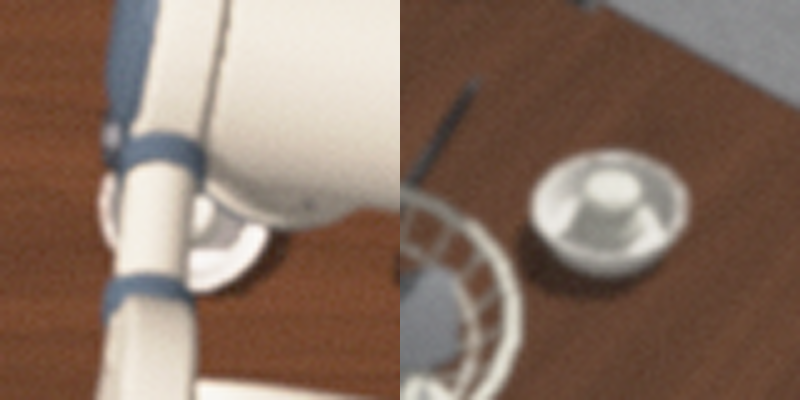

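Nut stands upright in the middle of the dish, top at about (296,247) in the scene picture. Next, the rotor.

```bash
python3 -m pendant '[[[-3,31,-10,-0.14],[-7,66,-20,-0.28],[-11,101,-29,-0.42],[-15,136,-29,-0.56],[-19,171,-29,-0.7],[-23,206,-29,-0.84],[-27,240,-29,-0.98],[-28,252,-29,-1.11]]]' 80 40;python3 - <<'E'
from h import *
st();go(499,-272.8,345,1.08)
O=[]
for c,(x0,y0,x1,y1) in {"top":(420,170,500,250),"scene":(190,230,270,310)}.items():
    im=ctrl.grab_frame(c)[y0:y1,x0:x1]; O.append(cv2.resize(im,None,fx=5,fy=5,interpolation=cv2.INTER_CUBIC))
cv2.imwrite("pics/r1.png",np.hstack(O))
E
```

```text
time: 19.0
eef_pos: [498.4, -275.5, 402.0]
eef_rot: [3.13, 0.001, 1.081]
wrist_force: [0.0, 0.6, 1.3]
gripper_width: 80.1
time 19.0
qpos [-0.61   0.416  1.493  0.     1.221 -0.12 ]
eef_pos [ 498.413 -275.502  401.99 ]
eef_rot [3.130e+00 1.000e-03 1.081e+00]
wrist_force [0.04  0.584 1.274]
ft_torque [ 0.047 -0.014 -0.044]
gripper_width 80.093
shift [ 2.7 -1.4 57. ] turn 0.001
```

View pics/r1.png

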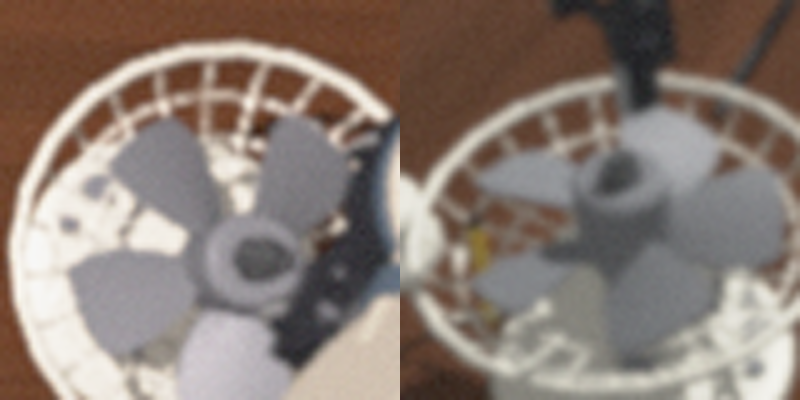

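Run:
```python
from h import *
s=ctrl.get_state();R=Ro.from_euler("xyz",s["eef_rot"]).as_matrix()
g=s["eef_pos"]+R@[0,0,155];print(g, R@[0,0,1])
print(R.T@(np.array([499,-272.8,153])-g))
```

```text
[ 500.20238453 -275.2857822   246.87004015] [ 0.00962881 -0.00581721 -0.99993672]
[ 1.67540431 -3.28943157 93.83806231]
```

```bash
python3 -m pendant '[[[1,-2,15,0],[1.7,-3,30,0],[1.7,-3,45,0],[1.7,-3.3,60,0],[1.7,-3.3,72,0],[1.7,-3.3,82,0],[1.7,-3.3,88,0],[1.7,-3.3,92,0]]]' 80 40;python3 - <<'E'
from h import *
st()
O=[]
for c,(x0,y0,x1,y1) in {"top":(420,170,500,250),"scene":(190,220,270,300)}.items():
    im=ctrl.grab_frame(c)[y0:y1,x0:x1]; O.append(cv2.resize(im,None,fx=5,fy=5,interpolation=cv2.INTER_CUBIC))
cv2.imwrite("pics/r2.png",np.hstack(O))
s=ctrl.get_state();R=Ro.from_euler("xyz",s["eef_rot"]).as_matrix()
g=s["eef_pos"]+R@[0,0,155];print(g)
E
```

```text
time: 19.9
eef_pos: [497.6, -271.7, 309.5]
eef_rot: [3.131, 0.0, 1.078]
wrist_force: [-0.5, -0.3, -0.4]
gripper_width: 79.7
time 19.9
qpos [-6.050e-01  5.220e-01  1.604e+00  1.000e-03  1.005e+00 -1.130e-01]
eef_pos [ 497.568 -271.7    309.467]
eef_rot [3.131 0.    1.078]
wrist_force [-0.54  -0.345 -0.365]
ft_torque [ 0.074 -0.004 -0.011]
gripper_width 79.741
[ 498.99231465 -272.69295684  154.61971466]
```

View pics/r2.png

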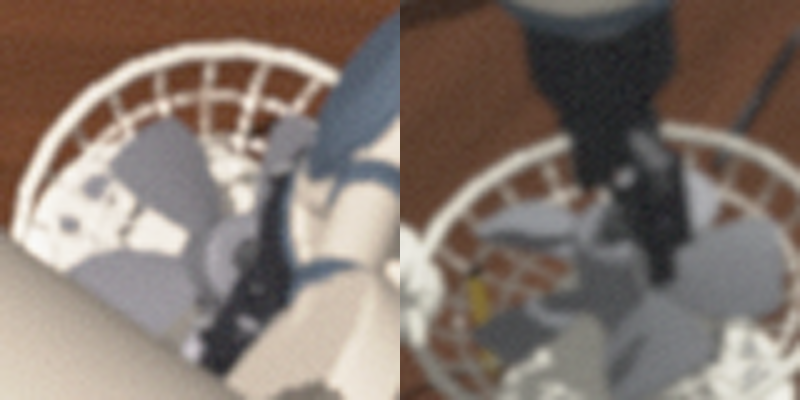

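```bash
python3 -m pendant '[[[0,0,0,0],[0,0,0,0],[0,0,0,0],[0,0,0,0],[0,0,0,0],[0,0,0,0],[0,0,0,0],[0,0,0,0]]]' 0 40;python3 -c "
from h import *
st()"
```

```text
time: 20.8
eef_pos: [497.6, -271.8, 310.3]
eef_rot: [3.13, 0.001, 1.078]
wrist_force: [-1.1, 1.7, 6.2]
gripper_width: 49.6
time 20.8
qpos [-6.060e-01  5.200e-01  1.603e+00  1.000e-03  1.006e+00 -1.130e-01]
eef_pos [ 497.57  -271.841  310.289]
eef_rot [3.130e+00 1.000e-03 1.078e+00]
wrist_force [-1.13   1.678  6.248]
ft_torque [ 0.176  0.408 -0.021]
gripper_width 49.58
```

```bash
python3 -m pendant '[[[0,0,-2,0],[0,0,-5,0],[0,0.1,-9,0],[0,0.2,-14,0],[0,0.2,-20,0],[0,0.3,-27,0],[0,0.4,-34,0],[0,0.4,-40,0]]]' 0 40;python3 -c "
from h import *
st()"
```

```text
time: 21.6
eef_pos: [497.5, -271.8, 351.1]
eef_rot: [3.129, 0.001, 1.078]
wrist_force: [-0.2, -0.3, -0.7]
gripper_width: 49.9
time 21.6
qpos [-6.060e-01  4.690e-01  1.561e+00  1.000e-03  1.099e+00 -1.130e-01]
eef_pos [ 497.548 -271.82   351.102]
eef_rot [3.129e+00 1.000e-03 1.078e+00]
wrist_force [-0.201 -0.312 -0.664]
ft_torque [ 0.053 -0.037  0.047]
gripper_width 49.909
```

```bash
python3 -m pendant '[[[0,0.1,-7,0],[0,0.2,-16,0],[0,0.3,-26,0],[0,0.4,-36,0],[0,0.6,-48,0],[0,0.7,-58,0],[0,0.8,-66,0],[0,0.8,-70,0]]]' 0 40;python3 - <<'E'
from h import *
st()
O=[]
for c,(x0,y0,x1,y1) in {"top":(410,150,510,250),"scene":(180,190,280,290)}.items():
    im=ctrl.grab_frame(c)[y0:y1,x0:x1]; O.append(cv2.resize(im,None,fx=4,fy=4,interpolation=cv2.INTER_CUBIC))
cv2.imwrite("pics/r3.png",np.hstack(O))
E
```

```text
time: 22.4
eef_pos: [497.6, -271.8, 422.1]
eef_rot: [3.128, 0.001, 1.078]
wrist_force: [-0.4, -0.2, -1.2]
gripper_width: 50.0
time 22.4
qpos [-6.050e-01  3.920e-01  1.473e+00  1.000e-03  1.264e+00 -1.130e-01]
eef_pos [ 497.599 -271.803  422.091]
eef_rot [3.128e+00 1.000e-03 1.078e+00]
wrist_force [-0.411 -0.193 -1.249]
ft_torque [-0.025  0.044 -0.003]
gripper_width 50.002
```

View pics/r3.png

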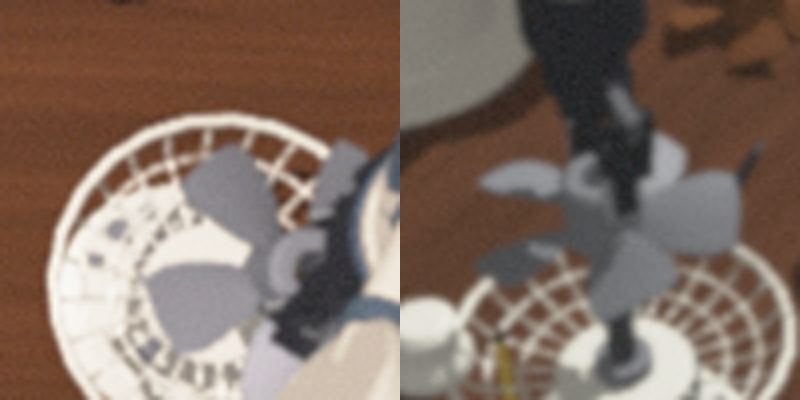

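Run:
```python
from h import *
print(np.mean([ray("scene",p,3) for p in([340,184],[381,208],[345,234],[297,208])],0))
go(535,270,422)
```

```text
[538.92376171 268.39836777   3.        ]
shift [ 495.  -223.4   -3.7] turn 0
```

```bash
python3 -m pendant '[[[20,-9,0,0],[55,-25,0,0],[95,-43,0,0],[135,-61,0,0],[175,-79,0,0],[215,-97,0,0],[255,-115,0,0],[295,-133,0,0]]]' 0 40;python3 -m pendant '[[[40,-18,0,0],[80,-36,0,0],[120,-54,0,0],[155,-70,0,0],[180,-80,0,0],[190,-85,0,0],[195,-88,0,0],[195,-88,0,0]]]' 0 40;python3 - <<'E'
from h import *
st()
s=ctrl.get_state();R=Ro.from_euler("xyz",s["eef_rot"]).as_matrix()
g=s["eef_pos"]+R@[0,0,155];print(g)
print(R.T@(np.array([536,270,155-104+4])-g), "to touch")
E
```

```text
time: 23.3
eef_pos: [519.8, 52.8, 419.3]
eef_rot: [3.129, 0.001, 1.078]
wrist_force: [1.2, -0.3, -1.7]
gripper_width: 49.7
time: 24.1
eef_pos: [534.5, 266.0, 417.7]
eef_rot: [3.129, 0.002, 1.078]
wrist_force: [0.3, 0.3, -2.0]
gripper_width: 50.0
time 24.1
qpos [ 0.365  0.441  1.402 -0.011  1.292  0.86 ]
eef_pos [534.458 265.968 417.67 ]
eef_rot [3.129e+00 2.000e-03 1.078e+00]
wrist_force [ 0.294  0.256 -1.954]
ft_torque [-0.043  0.022  0.028]
gripper_width 49.988
[535.98892365 264.85486582 262.6812241 ]
[  4.88113021  -4.93811474 207.62888278] to touch
```

```bash
python3 -m pendant '[[[2,-2,20,0],[5,-3,50,0],[5,-5,80,0],[5,-5,110,0],[5,-5,140,0],[5,-5,165,0],[5,-5,183,0],[5,-5,193,0]]]' 0 40;python3 -m pendant '[[[0,0,3,0],[0,0,6,0],[0,0,8,0],[0,0,9,0],[0,0,9,0],[0,0,9,0],[0,0,9,0],[0,0,9,0]]]' 0 40;python3 - <<'E'
from h import *
st()
O=[]
for c,(x0,y0,x1,y1) in {"top":(210,150,310,250),"scene":(290,150,390,250)}.items():
    im=ctrl.grab_frame(c)[y0:y1,x0:x1]; O.append(cv2.resize(im,None,fx=4,fy=4,interpolation=cv2.INTER_CUBIC))
cv2.imwrite("pics/r4.png",np.hstack(O))
E
```

```text
time: 24.9
eef_pos: [534.2, 269.9, 223.3]
eef_rot: [3.131, 0.003, 1.076]
wrist_force: [-0.8, -0.4, -1.6]
gripper_width: 50.1
time: 25.7
eef_pos: [534.3, 269.9, 214.4]
eef_rot: [3.131, 0.003, 1.077]
wrist_force: [0.4, -0.0, -1.3]
gripper_width: 50.0
time 25.7
qpos [ 0.371  0.691  1.59  -0.014  0.856  0.874]
eef_pos [534.261 269.858 214.42 ]
eef_rot [3.131e+00 3.000e-03 1.077e+00]
wrist_force [ 0.397 -0.048 -1.341]
ft_torque [-0.013 -0.006 -0.044]
gripper_width 50.023
```

View pics/r4.png

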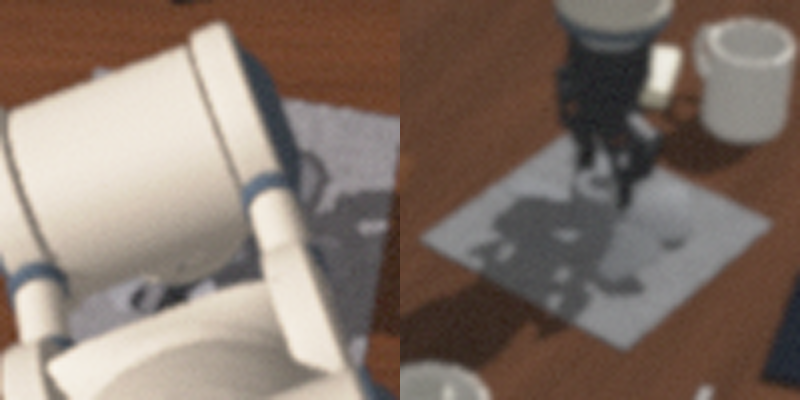

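```bash
python3 -m pendant '[[[0,0,1,0],[0,0,2,0],[0,0,3,0],[0,0,4,0],[0,0,4.5,0],[0,0,4.5,0],[0,0,4.5,0],[0,0,4.5,0]]]' 0 40;python3 -c "
from h import *
st()"
```

```text
time: 26.6
eef_pos: [534.3, 269.8, 209.9]
eef_rot: [3.131, 0.003, 1.076]
wrist_force: [0.0, -0.1, -2.1]
gripper_width: 49.9
time 26.6
qpos [ 0.371  0.698  1.592 -0.014  0.847  0.874]
eef_pos [534.28  269.812 209.878]
eef_rot [3.131e+00 3.000e-03 1.076e+00]
wrist_force [ 0.004 -0.089 -2.078]
ft_torque [ 0.01   0.004 -0.011]
gripper_width 49.881
```

```bash
python3 -m pendant '[[[0,0,0.5,0],[0,0,1,0],[0,0,1.5,0],[0,0,1.5,0],[0,0,1.5,0],[0,0,1.5,0],[0,0,1.5,0],[0,0,1.5,0]]]' 0 40;python3 -c "
from h import *
st()"
```

```text
time: 27.4
eef_pos: [534.3, 269.7, 209.3]
eef_rot: [3.13, 0.003, 1.076]
wrist_force: [-5.1, -2.5, 16.8]
gripper_width: 50.1
time 27.4
qpos [ 0.371  0.699  1.593 -0.014  0.845  0.874]
eef_pos [534.275 269.694 209.281]
eef_rot [3.130e+00 3.000e-03 1.076e+00]
wrist_force [-5.086 -2.52  16.807]
ft_torque [-0.425  0.886 -0.054]
gripper_width 50.067
```

Contact. Release, then retreat straight up.

```bash
python3 -m pendant '[[[0,0,-0.5,0],[0,0,-0.5,0],[0,0,-0.5,0],[0,0,-0.5,0],[0,0,-0.5,0],[0,0,-0.5,0],[0,0,-0.5,0],[0,0,-0.5,0]]]' 75 40; python3 -m pendant '[[[0,0,-5,0],[0,0,-12,0],[0,0,-22,0],[0,0,-40,0],[0,0,-65,0],[0,0,-95,0],[0,0,-130,0],[0,0,-165,0]]]' 75 40;python3 -m pendant '[[[-30,13,-10,0],[-70,31,-20,0],[-110,49,-20,0],[-150,67,-20,0],[-190,85,-20,0],[-230,103,-20,0],[-270,120,-20,0],[-280,125,-20,0]]]' 75 40;python3 - <<'E'
from h import *
st()
for c in("top","scene"):
    im=ctrl.grab_frame(c); cv2.imwrite(f"pics/f_{c}.png",im)
    for n in["rotor","dish"]:
      for d in ctrl.silhouettes(n,c)[:3]:
        ys,xs=np.nonzero(d["pixels"]); (x,y),r=cv2.minEnclosingCircle(np.c_[xs,ys].astype(np.float32)); print(c,n,round(d["p"],2),round(x,1),round(y,1),ray(c,[x,y],20).round(0))
E
```

```text
time: 28.2
eef_pos: [534.2, 269.7, 209.7]
eef_rot: [3.13, 0.003, 1.077]
wrist_force: [-0.8, -0.5, -0.8]
gripper_width: 74.7
time: 29.0
eef_pos: [532.5, 270.9, 377.0]
eef_rot: [3.13, 0.003, 1.076]
wrist_force: [0.3, -0.2, 1.0]
gripper_width: 74.8
time: 29.8
eef_pos: [508.9, -37.9, 400.2]
eef_rot: [3.129, 0.003, 1.074]
wrist_force: [-0.0, 0.9, -0.3]
gripper_width: 75.0
time 29.8
qpos [-0.189  0.336  1.634 -0.007  1.16   0.311]
eef_pos [508.872 -37.924 400.191]
eef_rot [3.129e+00 3.000e-03 1.074e+00]
wrist_force [-0.031  0.863 -0.256]
ft_torque [-0.017 -0.025 -0.016]
gripper_width 74.992
top rotor 0.96 284.3 303.7 [274. 208.  20.]
top rotor 0.6 264.3 210.1 [536. 270.  20.]
top rotor 0.22 179.6 239.4 [450. 509.  20.]
top dish 0.56 360.0 211.5 [535.  -4.  20.]
scene rotor 0.85 339.0 203.5 [532. 267.  20.]
scene rotor 0.77 268.0 195.8 [288. 170.  20.]
scene dish 0.56 296.0 251.0 [533. -24.  20.]
scene dish 0.3 374.9 169.6 [549. 539.  20.]
```

View pics/f_top.png

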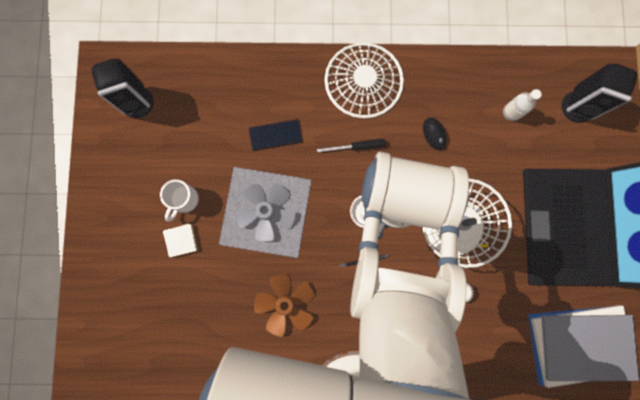

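View pics/f_scene.png

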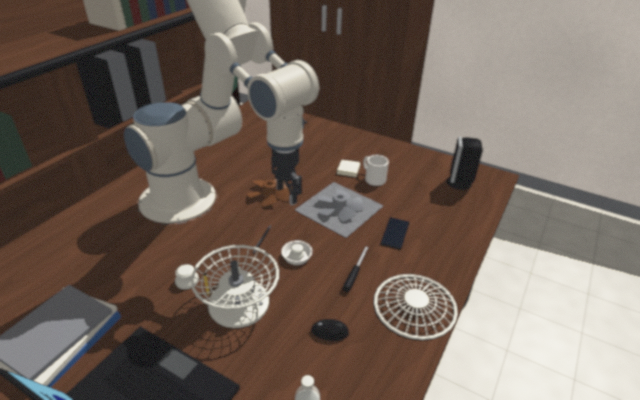

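The rotor lies flat at the middle of the mat, with its hub at (264,210) in the top picture. The nut is in the dish at (297,250) in the scene picture, and everything else is where it was.

```bash
python3 -m pendant '[[[0,0,0,0],[0,0,0,0],[0,0,0,0],[0,0,0,0],[0,0,0,0],[0,0,0,0],[0,0,0,0],[0,0,0,0]]]'; python3 -c "
from plant import ctrl
print(ctrl.close_job())"
```

```text
time: 30.9
eef_pos: [509.5, -33.6, 399.4]
eef_rot: [3.13, 0.002, 1.078]
wrist_force: [-0.6, -0.1, 0.9]
gripper_width: 75.1
the job is handed in; nothing more can be done
None
```

The fan is stripped and the job was handed in at about 31 s of the allowed 72 s; no verdict is reported.

- **Thread:** it is reversed. I tried the nut both ways with a 20 N grip. Clockwise from above it gave freely. Anticlockwise it came up firm at about 0.43 N m, well under the 1.2 N m limit.
- **Nut:** I unscrewed it clockwise, lifted it off with the rotor staying on the shaft, and set it down in the dish. The last scene picture shows it upright in the middle of the dish.
- **Rotor:** I lifted it straight off the shaft and laid it nut side up on the grey mat. The last pictures put its centre at about (532–536, 267–270) mm. The mat's centre measured about (535–539, 268–270) mm.
- **Other things:** in the last pictures they look to be where they started. The arm stood clear, with the wrist force near zero.

One check disagreed: in the last top picture the dish came out about 18 mm off in y. The arm was partly hiding it there, and the scene camera, which had a clear view, puts it where it was at the start.

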